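# Close the twist-lock canister around the key pod

## Robot

A 7-joint arm with a two-finger parallel gripper is mounted at the origin on the work surface. World frame = base frame: x ahead of the robot, y to its left, z up, the work surface at z = 0. Lengths are in m, angles in rad, forces in N, time in s.
With the tool pointing down it reaches from about 0.35 to 0.9 m from the base axis. Payload 19.9 kg.
Tool frame: the origin (TCP) lies midway between the tips of the shut fingers; the grasp point (between the pads) lies 19 mm behind it; z points along the fingers, y is the direction in which the jaws open and shut (so a half turn about z gives the same grasp; the last joint's range is limited). The gripper opens to 85 mm and grips with 20 to 120 N. Pads are 22 mm wide; open, the fingers measure 114 mm over their backs; the gripper's body (76 mm by 85 mm) begins 54 mm behind the grasp point. The pads swing forward as they close: fully open they stand 13 mm farther back than shut.
Start: joints at [1.091, 0.417, -0.01, 1.614, 0.005, 1.111, -0.053], TCP at [0.266, -0.566, 0.231] pointing down, gripper open.
Joint ranges: [-2.81, 2.81], [-0.39, 2.02], [-1.27, 1.25], [0.06, 2.57], [-1.19, 4.33], [0.19, 2], [-2.82, 2.82]. Speed limits (rad/s): [1.89, 1.89, 2.39, 2.39, 3.01, 3.01, 3.01].

## Interface

Orientations are given as a rotation vector (axis times angle).
In Python, from rig import manip gives the robot as it stands.
- The arm moves only by the tool play_rows, never from a script. Its argument "targets" is one flat list of numbers, 7 for each row, row after row: the turn, a rotation vector about the world's x, y, z in rad, then the shift along the world's x, y, z in mm, then the finger opening in mm, from 0 to 85.4. A call has 1 to 20 rows; each row shifts and turns the commanded pose from where the row before left it; what a row does not reach is not made up. A row lasts 1/10 s, in which the tool goes at most 50 mm and 8.59 degrees, less where a joint would pass 70% of its speed; a pose out of reach is approached as far as the arm can. A call with a gripper value outside its range is refused whole. The fingers move at their own pace and stop on an object; "newtons" is the grip in N (left out, the last holds). Time passes only in rows, so rows that do not move let the fingers close. It gives the time, the measured TCP pose, the force and the opening at its end, in the units of the state.
- manip.state(): the state, without advancing time (a new reading comes with each control period).
- manip.snapshot(name): name is "scene" or "top"; returns a dict with "img" (384x512x3 uint8, blue, green, red), "range_z" (384x512 float32, m along the optical axis (not along the pixel's ray), 0 where there is no reading), "fx", "fy", "cx", "cy" (pixels), "position" and "attitude" of the camera in the world. Camera axes: x right, y down, z forward; pixel columns grow to the right and rows downward; lengths in m; the calibration is good to about 2 mm. A picture is of the moment at which its call begins.
- manip.sign_off(): hands the job in, once; it reports no verdict.
The state is a dict: "time_s": time; "qpos": joint angles; "qd": joint speeds; "tau": joint torques, N m; "position": TCP position; "tcp_rot": TCP orientation; "ft_force": force on the tool from outside, world axes, zero at the start; "ft_torque": the same for the moment, N m; "grip_width": finger opening in m.
Only numpy, scipy, OpenCV 4.12 (cv2) and the standard library are available. Lean on these libraries where they do the work, as an engineer would, in place of code of your own. Each camera call takes 0.05 s, during which the arm holds its last target. There are 200 camera calls.

## Task

Stand the little steel pod upright in the cup of the twist-lock dock, then lower the big cap over it with its wings in line with the dock's two notches so that it drops right down, and let go of it. Then swing the wings clockwise (seen from above) until they come up against the stop, so that the canister is locked around the pod. Leave the other things on the table where they are.

Things in the scene. Friction and masses are not known exactly. Their poses are not given: they have to be found in the camera images.
- dock: White plastic lower half of the canister, fixed in mid table, z up, origin on its axis at table level. Foot plate 100 mm across, 6 mm thick. On it a round cup, 57 mm across outside, 48 mm inside, cup floor 10 mm and rim 19 mm above the table. The rim's flange, 70 mm across, 5 mm thick, is cut away by two notches 48 degrees wide. Its x axis points to the robot's left, up to 30 degrees either way
- dock_notch (a point): Middle of the notch on the dock's +x side, 32.5 mm from its axis, at rim height; the other is opposite, at -x. In line with them two square tabs, 16 mm wide, stick out of the foot plate to 64 mm from the axis. The cap's two lugs pass down through them within 13 degrees of line. Then the cap turns under the flange, about 105 degrees clockwise seen from above, to a hard stop; the other way it is blocked after 13 degrees
- cap_center (a point): On the cap's axis, half-way up (39 mm above its rim), z up, x along wings and fin. The cap is a white plastic shell, 0.16 kg, open below, standing on its rim: skirt 84 mm across outside, 76 mm inside, 52 mm high. It looks the same after half a turn. Seated on the dock its rim is 6 mm above the table (this point 45 mm); out of line with the notches it stays 13 mm higher, on the flange
- cap_fin (a point): Centre of the upright grip fin on the flat top of the cap, 65 mm above the cap's rim: the fin is 50 mm long (along the cap's x), 12 mm thick, 26 mm high, from 52 to 78 mm above the rim
- cap_wing (a point): Middle of the cap's +x wing, 60 mm from the axis, 30 mm above the rim. Two flat wings, at +x and -x, reach 67 mm from the axis, 10 mm thick, from 20 to 40 mm above the rim. Under them, inside the rim, two lugs 12.5 mm wide, 5 mm high, reach in to 31.5 mm from the axis. On the dock the cap turns easily: about 1 N against a wing's side pushes it round, without holding the cap
- pod_center (a point): Centre (half-way up) of the pod, a small closed steel tin 36 mm across and 40 mm high, a seam round it 26 mm up and a slightly chamfered lid, 0.07 kg, standing upright on the table; z up. Standing in the dock's cup this point is 30 mm above the table; the cup leaves about 6 mm all round
- phone_grip: Bystander: lime silicone phone grip, 40 mm across, 14 mm high, origin centre of underside
- helmet_light: Bystander: black bicycle helmet light, 43 x 46 x 22 mm, origin centre of underside
- keys: Bystander: bunch of flat keys on a disc, 4 mm high, reaching 45 mm from its origin
- ticket_holder: Bystander: clear hard plastic ticket holder lying flat, 58 x 90 x 5 mm, origin centre of underside
- shoehorn: Bystander: white plastic shoehorn lying flat, 200 x 44 x 6 mm
- polish_tin: Bystander: flat round steel polish tin, 72 mm across, 25 mm high, origin centre of underside
Mind the look-alikes: they are no part of the job. Leave any black or turquoise look-alike of the part that bears pod_center alone.

How it is judged:
By the outcome, as a careful person would: the job done as asked, in the order asked, and still so for the second after the job is handed in, with the robot touching nothing.
It also fails if it takes over 69 s, if anything falls off the work surface, if the arm or the gripper's body presses on something with over 40 N, if the wrist force passes 120 N, or if a joint passes its speed limit or range.

## Working session

There is one attempt and no reset: what is moved stays moved. The work goes in short steps, Python scripts to look and compute and a tool call to move; the robot and the scene stay as the last step left them, time stands still between calls to the robot, and variables do not carry over. Pictures are saved under pics/ and viewed, about 8 in all and at most 12, crops included, and the job is handed in when it is done.

Besides the shell and the picture viewer there is one more tool, called after "Call:" by a JSON object that holds its "fn" and its "kwargs". play_rows: Moves the arm, as the interface text tells. Its arguments: {"type":"object","properties":{"targets":{"type":"array","items":{"type":"number"}},"newtons":{"type":"number"}},"required":["targets"]}

```bash
mkdir -p pics
cat > h.py <<'E'
import numpy as np, cv2
from scipy.spatial.transform import Rotation as R
from rig import manip
def snap(n):
    s=manip.snapshot(n); s['R']=None
    a=np.array(s['attitude'],float)
    s['R']=a if a.shape==(3,3) else (R.from_rotvec(a).as_matrix() if a.size==3 else R.from_quat(a).as_matrix())
    return s
def cloud(s):
    z=s['range_z']; v,u=np.mgrid[:z.shape[0],:z.shape[1]]
    P=np.stack([(u-s['cx'])/s['fx']*z,(v-s['cy'])/s['fy']*z,z],-1)
    W=P@s['R'].T+np.array(s['position']); W[z<=0]=np.nan
    return W
def plane(s,u,v,h):
    d=s['R']@np.array([(u-s['cx'])/s['fx'],(v-s['cy'])/s['fy'],1]); p=np.array(s['position'])
    return p+d*(h-p[2])/d[2]
E
python3 - <<'E'
from h import *
for n in('scene','top'):
    s=snap(n); print(n,s['position'],s['attitude'],s['fx'],s['cx'],s['cy'])
    cv2.imwrite(f'pics/{n}0.png',cv2.resize(s['img'],None,fx=1.5,fy=1.5))
    import pickle; pickle.dump(s,open(f'{n}0.pkl','wb'))
print(manip.state())
E
```

```text
scene [ 1.08699223 -0.82407986  0.87098303] [-2.1801958  -0.67685573  0.32520316] 444.6758504378835 263.3621987506933 189.7499011008917
top [0.28103603 0.00935735 1.6151469 ] [-2.11896764  2.13543934 -0.18424556] 484.2000461062367 257.627212893228 187.7158335059433
{'time_s': 0.1, 'qpos': array([ 1.09050507,  0.41792488, -0.01028465,  1.61412854,  0.00470017,
        1.11070627, -0.05301395]), 'qd': array([-0.00169146, -0.0014437 , -0.00038196, -0.00065043, -0.0004387 ,
       -0.00068556, -0.00118592]), 'tau': array([ 2.59482440e-03, -8.65821791e+01,  6.81209285e-01, -4.35639739e+01,
        1.93090743e-02,  4.84970107e-03,  2.07064209e-04]), 'position': array([ 0.26537222, -0.56550665,  0.23071018]), 'tcp_rot': array([-3.06522834e+00, -6.83463308e-01,  5.35706955e-04]), 'ft_force': array([-0.59751712, -0.03295245, -0.6969518 ]), 'ft_torque': array([0.02045611, 0.04804059, 0.02200486]), 'grip_width': 0.08529212594444957}
```

View pics/top0.png

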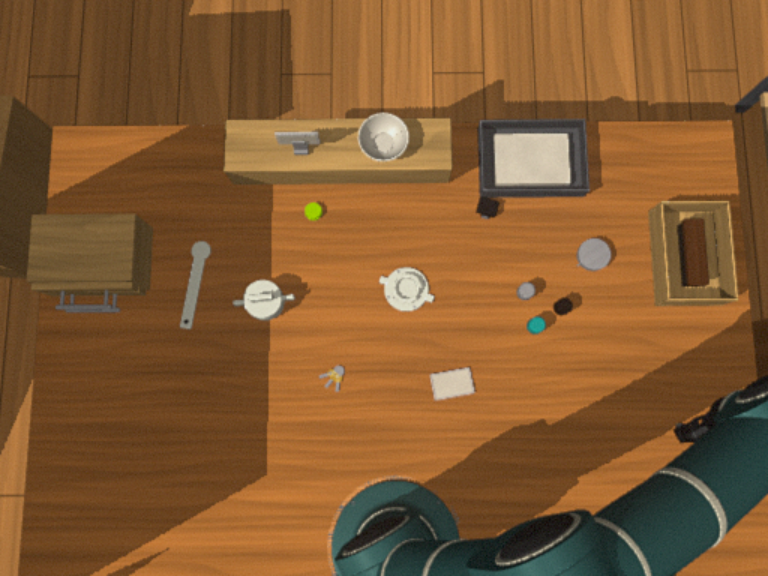

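View pics/scene0.png

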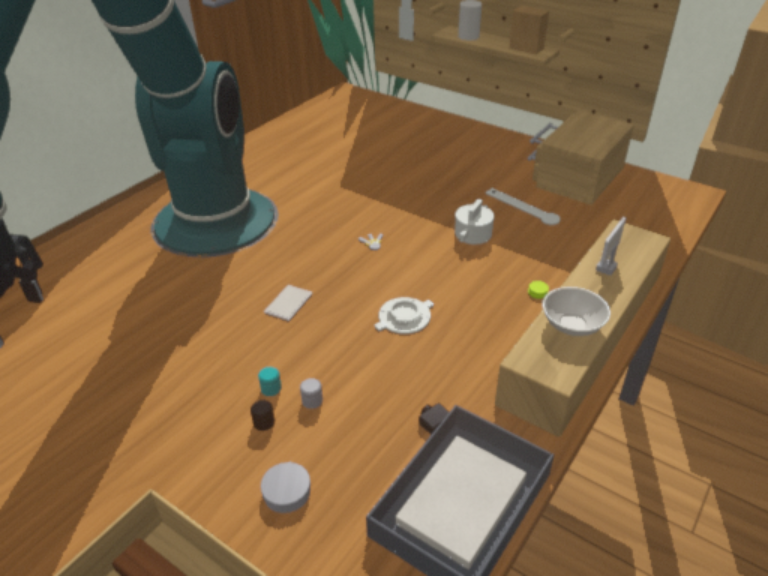

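Top view (×1.5): steel pod at (527,291), with the turquoise and black look-alikes beside it. The dock is at (407,289) with tabs at (383,281) and (432,297). The cap is at (264,299) with wings left and right. Next I measure them.

```bash
cat >> h.py <<'E'
def near(W,c,r,z0,z1):
    return (np.hypot(W[...,0]-c[0],W[...,1]-c[1])<r)&(W[...,2]>z0)&(W[...,2]<z1)
def circ(m):
    c=max(cv2.findContours(m.astype(np.uint8),0,1)[0],key=cv2.contourArea)
    return cv2.minEnclosingCircle(c)
def axis_ang(p):
    q=p-p.mean(0); w,V=np.linalg.eigh(q.T@q); v=V[:,1]; v=v*np.sign(v[1]); return np.degrees(np.arctan2(v[1],v[0]))
E
python3 - <<'E'
from h import *
import pickle
for n in('top','scene'):
    s=pickle.load(open(n+'0.pkl','rb')); W=cloud(s); 
    def px(u,v,h): return plane(s,u/1.5,v/1.5,h)[:2]
    P=dict(top=dict(pod=px(527,291,.04),dock=px(407,289,.019),cap=px(264,299,.052)),scene=dict(pod=px(311,386,.04),dock=px(405,312,.019),cap=px(475,222,.052)))[n]
    hsv=cv2.cvtColor(s['img'],cv2.COLOR_BGR2HSV); white=hsv[...,1]<70
    print(n,'table z',np.nanmedian(W[near(W,P['dock'],.15,-.03,.03)&~white][:,2]))
    for k,(r,a,b) in dict(pod=(.03,.034,.06),dock=(.09,.003,.04),cap=(.09,.046,.06)).items():
        m=near(W,P[k],r,a,b)&white; p=W[m]; 
        print(k,P[k].round(4),m.sum(),'mean',p.mean(0).round(4),'mid',((p.min(0)+p.max(0))/2).round(4),'ext',np.ptp(p,0).round(4))
    m=near(W,P['dock'],.09,.003,.04)&white; p=W[m][:,:2]
    c=(p.mean(0)); rr=np.hypot(*(p-c).T)
    t=p[rr>.054]; print('tabs',len(t),t.round(3).tolist()[:20],axis_ang(t))
    m=near(W,P['cap'],.10,.014,.046)&white; p=W[m][:,:2]; c=W[near(W,P['cap'],.05,.046,.06)&white].mean(0)[:2]
    t=p[np.hypot(*(p-c).T)>.050]; print('wings',len(t),axis_ang(t),t.min(0),t.max(0))
    m=near(W,P['cap'],.06,.066,.09); p=W[m]; print('fin',len(p),p.mean(0),axis_ang(p[:,:2]))
E
```

```text
top table z 0.0008022551582871351
pod [ 0.5387 -0.294 ] 85 mean [ 0.5424 -0.2928  0.0408] mid [ 0.5425 -0.2926  0.0428] ext [0.0341 0.0345 0.0158]
dock [ 0.5489 -0.0311] 640 mean [ 0.5506 -0.0283  0.0112] mid [ 0.553  -0.0286  0.0157] ext [0.0973 0.1175 0.0253]
cap [0.5238 0.2815] 421 mean [0.5245 0.2862 0.0525] mid [0.5252 0.2915 0.0529] ext [0.0807 0.0931 0.0137]
tabs 26 [[0.581, 0.027], [0.582, 0.023], [0.578, 0.023], [0.577, 0.02], [0.574, 0.03], [0.573, 0.027], [0.574, 0.023], [0.571, 0.03], [0.571, 0.027], [0.57, 0.023], [0.567, 0.03], [0.568, 0.027], [0.568, 0.023], [0.539, -0.084], [0.535, -0.08], [0.536, -0.084], [0.535, -0.087], [0.532, -0.08], [0.533, -0.084], [0.533, -0.087]] 68.92425525582557
wings 37 95.96324863017361 [0.51482664 0.22048537] [0.53702426 0.35227144]
fin 65 [0.52569476 0.28556416 0.07758778] 96.93214874681333
scene table z 0.0006714687325142799
pod [ 0.5473 -0.2944] 129 mean [ 0.5462 -0.2956  0.04  ] mid [ 0.5453 -0.2953  0.04  ] ext [0.0358 0.0321 0.011 ]
dock [ 0.5605 -0.0359] 680 mean [ 0.5576 -0.0341  0.0105] mid [ 0.5544 -0.0296  0.0132] ext [0.0985 0.1252 0.0203]
cap [0.5432 0.2614] 265 mean [0.5313 0.2792 0.0522] mid [0.528  0.2864 0.0531] ext [0.084  0.0895 0.0135]
tabs 40 [[0.518, 0.005], [0.52, 0.009], [0.512, -0.002], [0.544, 0.021], [0.548, 0.02], [0.554, 0.022], [0.568, 0.033], [0.572, 0.033], [0.505, -0.017], [0.563, 0.024], [0.567, 0.024], [0.57, 0.024], [0.572, 0.027], [0.577, 0.024], [0.577, 0.03], [0.566, 0.02], [0.57, 0.019], [0.572, 0.022], [0.574, 0.023], [0.578, 0.022]] 69.99803296491343
wings 8 95.6821135737916 [0.52256727 0.21666928] [0.53854086 0.34977397]
fin 55 [0.52913138 0.28308603 0.07535413] 92.60788096050638
```

Call:
{"fn": "play_rows", "kwargs": {"targets": [0, 0, 0.013, 14, 13.6, -5, 70, 0, 0, 0.013, 14, 13.6, -5, 70, 0, 0, 0.013, 14, 13.6, -5, 70, 0, 0, 0.013, 14, 13.6, -5, 70, 0, 0, 0.013, 14, 13.6, -5, 70, 0, 0, 0.013, 14, 13.6, -5, 70, 0, 0, 0.013, 14, 13.6, -5, 70, 0, 0, 0.013, 14, 13.6, -5, 70, 0, 0, 0.013, 14, 13.6, -5, 70, 0, 0, 0.013, 14, 13.6, -5, 70, 0, 0, 0.013, 14, 13.6, -5, 70, 0, 0, 0.013, 14, 13.6, -5, 70, 0, 0, 0.013, 14, 13.6, -5, 70, 0, 0, 0.013, 14, 13.6, -5, 70, 0, 0, 0.013, 14, 13.6, -5, 70, 0, 0, 0.013, 14, 13.6, -5, 70, 0, 0, 0.013, 14, 13.6, -5, 70, 0, 0, 0.013, 14, 13.6, -5, 70, 0, 0, 0.013, 14, 13.6, -5, 70, 0, 0, 0.013, 14, 13.6, -5, 70], "newtons": 30}}

```text
time_s: 2.1
position: [0.5467, -0.2926, 0.1308]
tcp_rot: [-2.951, -1.077, 0.0]
ft_force: [-0.3, -0.6, -0.4]
grip_width: 0.0701
```

Call:
{"fn": "play_rows", "kwargs": {"targets": [0, 0, 0, -2.5, -1.5, -20, 70, 0, 0, 0, 0, 0, -20, 70, 0, 0, 0, 0, 0, -20, 70, 0, 0, 0, 0, 0, -20, 70, 0, 0, 0, 0, 0, -20, 70, 0, 0, 0, 0, 0, -12, 70, 0, 0, 0, 0, 0, -8, 70, 0, 0, 0, 0, 0, 0, 70, 0, 0, 0, 0, 0, 0, 20, 0, 0, 0, 0, 0, 0, 20, 0, 0, 0, 0, 0, 0, 20, 0, 0, 0, 0, 0, 0, 20, 0, 0, 0, 0, 0, 0, 20, 0, 0, 0, 0, 0, 0, 20, 0, 0, 0, 0, 0, 0, 20, 0, 0, 0, 0, 0, 0, 20]}}

```text
time_s: 3.7
position: [0.5435, -0.2955, 0.0123]
tcp_rot: [2.951, 1.075, 0.001]
ft_force: [-0.8, 0.7, 6.2]
grip_width: 0.035
```

Call:
{"fn": "play_rows", "kwargs": {"targets": [0, 0, 0, 0, 0, 8, 20, 0, 0, 0, 0, 0, 16, 20, 0, 0, 0, 0, 0, 16, 20, 0, 0, 0, 0, 0, 16, 20, 0, 0, 0, 0, 0, 16, 20, 0, 0, 0, 0.5, 15, 0, 20, 0, 0, 0, 0.8, 21, 0, 20, 0, 0, 0, 0.8, 21, 0, 20, 0, 0, 0, 0.8, 21, 0, 20, 0, 0, 0, 0.8, 21, 0, 20, 0, 0, 0, 0.8, 21, 0, 20, 0, 0, 0, 0.8, 21, 0, 20, 0, 0, 0, 0.8, 21, 0, 20, 0, 0, 0, 0.8, 21, 0, 20, 0, 0, 0, 0.8, 21, 0, 20, 0, 0, 0, 0.8, 21, 0, 20, 0, 0, 0, 0.8, 21, 0, 20, 0, 0, 0, 0.5, 16, 0, 20, 0, 0, 0, 0, 5, 0, 20, 0, 0, 0, 0, 0, 0, 20]}}

```text
time_s: 5.7
position: [0.5525, -0.0274, 0.0832]
tcp_rot: [-2.951, -1.078, 0.0]
ft_force: [-0.2, -0.3, -0.0]
grip_width: 0.0351
```

Run:
```python
from h import *
st=manip.state(); print(st['position'],st['ft_force'],st['grip_width'])
s=snap('scene'); cv2.imwrite('pics/s1.png',cv2.resize(s['img'][100:300,170:370],None,fx=3,fy=3,interpolation=cv2.INTER_CUBIC))
```

```text
[ 0.55253278 -0.02736977  0.0832175 ] [-0.17714409 -0.32263629 -0.03749502] 0.03513737838361838
```

View pics/s1.png

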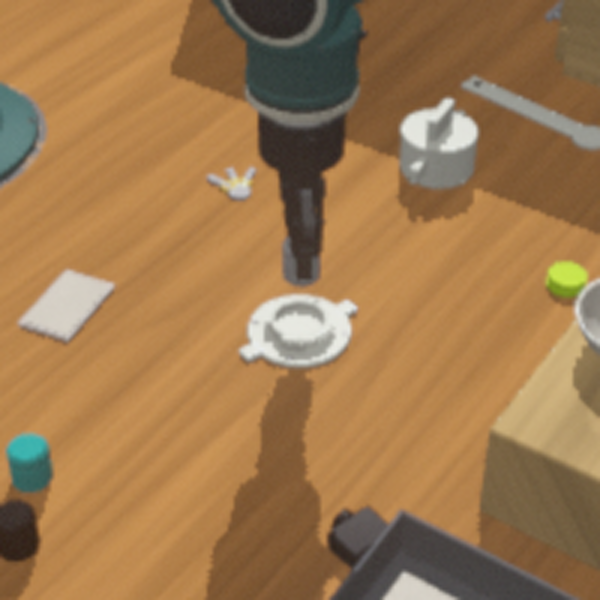

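The picture shows the pod hanging upright at (300,265) over the cup at (300,325), so I lower it.

Call:
{"fn": "play_rows", "kwargs": {"targets": [0, 0, 0, 1, -1, -12, 20, 0, 0, 0, 0, 0, -15, 20, 0, 0, 0, 0, 0, -12, 20, 0, 0, 0, 0, 0, -8, 20, 0, 0, 0, 0, 0, -6, 20, 0, 0, 0, 0, 0, -4, 20, 0, 0, 0, 0, 0, -2, 20, 0, 0, 0, 0, 0, -1.5, 20, 0, 0, 0, 0, 0, 0, 20]}}

```text
time_s: 6.65
position: [0.5539, -0.0293, 0.0229]
tcp_rot: [2.952, 1.076, 0.0]
ft_force: [0.2, 0.3, 0.2]
grip_width: 0.0352
```

Call:
{"fn": "play_rows", "kwargs": {"targets": [0, 0, 0, 0, 0, 0, 60, 0, 0, 0, 0, 0, 0, 60, 0, 0, 0, 0, 0, 0, 60, 0, 0, 0, 0, 0, 0, 60, 0, 0, 0, 0, 0, 10, 60, 0, 0, 0, 0, 0, 20, 60, 0, 0, 0, 0, 0, 25, 60, 0, 0, 0, 0, 0, 25, 60, 0, 0, 0, 0, 0, 25, 60]}}

```text
time_s: 7.55
position: [0.5538, -0.0292, 0.1295]
tcp_rot: [2.952, 1.076, 0.0]
ft_force: [-0.7, -0.4, 0.1]
grip_width: 0.0598
```

Call:
{"fn": "play_rows", "kwargs": {"targets": [0, 0, 0.03, -1, 10, 0, 50, 0, 0, 0.063, -1.8, 20.3, 0, 50, 0, 0, 0.063, -1.8, 20.3, 0, 50, 0, 0, 0.063, -1.8, 20.3, 0, 50, 0, 0, 0.063, -1.8, 20.3, 0, 50, 0, 0, 0.063, -1.8, 20.3, 0, 50, 0, 0, 0.063, -1.8, 20.3, 0, 50, 0, 0, 0.063, -1.8, 20.3, 0, 50, 0, 0, 0.063, -1.8, 20.3, 0, 50, 0, 0, 0.063, -1.8, 20.3, 0, 50, 0, 0, 0.063, -1.8, 20.3, 0, 50, 0, 0, 0.063, -1.8, 20.3, 0, 50, 0, 0, 0.063, -1.8, 20.3, 0, 50, 0, 0, 0.063, -1.8, 20.3, 0, 50, 0, 0, 0.063, -1.8, 20.3, 0, 50, 0, 0, 0.063, -1.8, 20.3, 0, 50, 0, 0, 0, 0, 0, 0, 50]}}

```text
time_s: 9.25
position: [0.5249, 0.289, 0.1278]
tcp_rot: [-2.094, -2.34, -0.001]
ft_force: [0.0, 0.3, -0.2]
grip_width: 0.05
```

Run:
```python
from h import *
st=manip.state(); r=R.from_rotvec(st['tcp_rot']).as_matrix(); print(st['position'],'jaw',np.degrees(np.arctan2(r[1,1],r[0,1])),st['qpos'])
s=snap('top'); t=s['img'][150:240,215:315]; s2=snap('scene'); t2=s2['img'][100:300,170:370]
cv2.imwrite('pics/s2.png',np.hstack([cv2.resize(t,(440,396),interpolation=2),cv2.resize(t2[40:,:],(360,396),interpolation=2)]))
```

```text
[0.52488946 0.2889835  0.12780497] jaw 6.3481510168419835 [-0.17576712  0.53530701 -0.49907315  1.75583562  0.30798762  0.92834047
 -0.69158354]
```

View pics/s2.png

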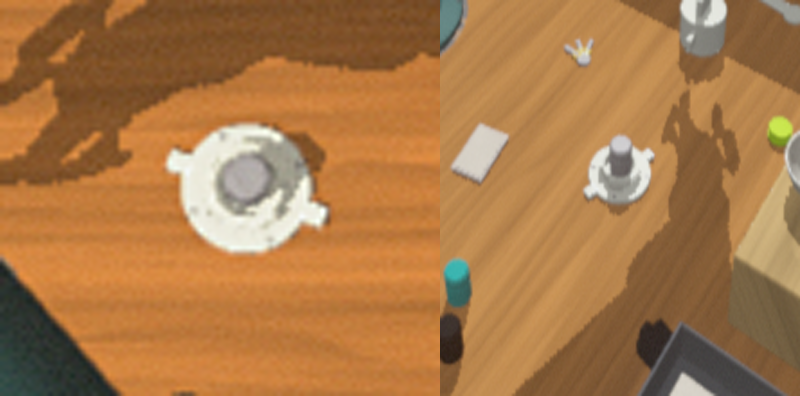

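The pod stands upright in the cup, at about (245,180) in the left crop. Next I grip the cap by its fin.

Call:
{"fn": "play_rows", "kwargs": {"targets": [0, 0, 0, 1, -2, -10, 50, 0, 0, 0, 1, -2, -16, 50, 0, 0, 0, 0, 0, -16, 50, 0, 0, 0, 0, 0, -14, 50, 0, 0, 0, 0, 0, -10, 50, 0, 0, 0, 0, 0, -6, 50, 0, 0, 0, 0, 0, 0, 30, 0, 0, 0, 0, 0, 0, 20, 0, 0, 0, 0, 0, 0, 10, 0, 0, 0, 0, 0, 0, 5, 0, 0, 0, 0, 0, 0, 5, 0, 0, 0, 0, 0, 0, 5, 0, 0, 0, 0, 0, 0, 5], "newtons": 50}}

```text
time_s: 10.65
position: [0.5281, 0.2814, 0.0563]
tcp_rot: [2.104, 2.333, 0.001]
ft_force: [0.1, -1.4, 5.8]
grip_width: 0.0106
```

Call:
{"fn": "play_rows", "kwargs": {"targets": [0, 0, 0, 0, 0, 6, 5, 0, 0, 0, 0, 0, 14, 5, 0, 0, 0, 0, 0, 20, 5, 0, 0, 0, 0, 0, 20, 5, 0, 0, 0, 0, 0, 20, 5, 0, 0, -0.02, 1.2, -12, 0, 5, 0, 0, -0.033, 1.7, -22, 0, 5, 0, 0, -0.033, 1.7, -22, 0, 5, 0, 0, -0.033, 1.7, -22, 0, 5, 0, 0, -0.033, 1.7, -22, 0, 5, 0, 0, -0.033, 1.7, -22, 0, 5, 0, 0, -0.033, 1.7, -22, 0, 5, 0, 0, -0.033, 1.7, -22, 0, 5, 0, 0, -0.033, 1.7, -22, 0, 5, 0, 0, -0.033, 1.7, -22, 0, 5, 0, 0, -0.033, 1.7, -22, 0, 5, 0, 0, -0.033, 1.7, -22, 0, 5, 0, 0, -0.033, 1.7, -22, 0, 5, 0, 0, -0.033, 1.7, -22, 0, 5, 0, 0, 0, -12, 0, 5]}}

```text
schema error: expected a multiple of 7 numbers
```

Call:
{"fn": "play_rows", "kwargs": {"targets": [0, 0, 0, 0, 0, 0, 5, 0, 0, 0, 0, 0, 0, 5]}}

```text
time_s: 10.85
position: [0.5281, 0.2814, 0.0563]
tcp_rot: [2.104, 2.333, 0.001]
ft_force: [-0.8, -0.4, 6.5]
grip_width: 0.0105
```

Run:
```python
from h import *
import pickle
st=manip.state(); r=R.from_rotvec(st['tcp_rot']).as_matrix(); print(st['position'],'jaw',np.degrees(np.arctan2(r[1,1],r[0,1])))
out=[]
T=st['position']; dz=T[2]-.056
for n in('top','scene'):
    s=snap(n); pickle.dump(s,open(n+'3.pkl','wb')); W=cloud(s)
    white=cv2.cvtColor(s['img'],cv2.COLOR_BGR2HSV)[...,1]<70
    m=near(W,T,.1,dz-.01,dz+.06)&white; p=W[m]
    w=p[(p[:,2]>dz+.014)&(p[:,2]<dz+.046)]; rr=np.hypot(*(w[:,:2]-T[:2]).T); w=w[rr>.05]
    print(n,len(p),'wings',len(w),axis_ang(w[:,:2]) if len(w)>3 else '', w.round(3).tolist()[:40])
    c=p[(p[:,2]>dz+.046)&(p[:,2]<dz+.058)]; print('top disc mid',(c.max(0)+c.min(0))/2,np.ptp(c,0))
    C=np.array([.5535,-.0285,.06]); q=s['R'].T@(C-s['position']); u=int(q[0]/q[2]*s['fx']+s['cx']); v=int(q[1]/q[2]*s['fy']+s['cy']); print(u,v)
    out.append(cv2.resize(s['img'][v-50:v+50,u-50:u+50],(400,400),interpolation=2))
cv2.imwrite('pics/s3.png',np.hstack(out))
```

```text
[0.52810223 0.28140125 0.05627831] jaw 5.899108088182998
top 0 wings 0  []Traceback (most recent call last):
  File "<stdin>", line 12, in <module>
    return umr_maximum(a, axis, None, out, keepdims, initial, where)
ValueError: zero-size array to reduction operation maximum which has no identity
```

Call:
{"fn": "play_rows", "kwargs": {"targets": [0, 0, 0, 0, 0, 6, 5, 0, 0, 0, 0, 0, 14, 5, 0, 0, 0, 0, 0, 20, 5, 0, 0, 0, 0, 0, 20, 5, 0, 0, 0, 0, 0, 20, 5, 0, 0, -0.02, 1.2, -12, 0, 5, 0, 0, -0.033, 1.7, -22, 0, 5, 0, 0, -0.033, 1.7, -22, 0, 5, 0, 0, -0.033, 1.7, -22, 0, 5, 0, 0, -0.033, 1.7, -22, 0, 5, 0, 0, -0.033, 1.7, -22, 0, 5, 0, 0, -0.033, 1.7, -22, 0, 5, 0, 0, -0.033, 1.7, -22, 0, 5, 0, 0, -0.033, 1.7, -22, 0, 5, 0, 0, -0.033, 1.7, -22, 0, 5, 0, 0, -0.033, 1.7, -22, 0, 5, 0, 0, -0.033, 1.7, -22, 0, 5, 0, 0, -0.033, 1.7, -22, 0, 5, 0, 0, -0.033, 1.7, -22, 0, 5, 0, 0, 0, 0, -12, 0, 5]}}

```text
time_s: 12.9
position: [0.5512, -0.0314, 0.1356]
tcp_rot: [2.574, 1.801, -0.001]
ft_force: [0.5, -0.2, -2.7]
grip_width: 0.0108
```

Call:
{"fn": "play_rows", "kwargs": {"targets": [0, 0, 0, 0, 0, 0, 5, 0, 0, 0, 0, 0, 0, 5]}}

```text
time_s: 13.1
position: [0.5511, -0.0282, 0.1357]
tcp_rot: [-2.57, -1.807, -0.0]
ft_force: [0.6, 1.1, -2.7]
grip_width: 0.0113
```

Run:
```python
from h import *
import pickle
st=manip.state(); r=R.from_rotvec(st['tcp_rot']).as_matrix(); print(st['position'],'jaw',np.degrees(np.arctan2(r[1,1],r[0,1])),st['ft_force'])
out=[]
T=st['position']; dz=T[2]-.056
for n in('top','scene'):
    s=snap(n); pickle.dump(s,open(n+'3.pkl','wb')); W=cloud(s)
    white=cv2.cvtColor(s['img'],cv2.COLOR_BGR2HSV)[...,1]<70
    m=near(W,T,.1,dz-.01,dz+.06)&white; p=W[m]
    w=p[(p[:,2]>dz+.014)&(p[:,2]<dz+.046)]; rr=np.hypot(*(w[:,:2]-T[:2]).T); w=w[rr>.05]
    print(n,len(p),'wings',len(w),axis_ang(w[:,:2]) if len(w)>3 else '', w.round(3).tolist()[:24])
    C=np.array([.5535,-.0285,.06]); q=s['R'].T@(C-s['position']); u=int(q[0]/q[2]*s['fx']+s['cx']); v=int(q[1]/q[2]*s['fy']+s['cy']); print(u,v)
    out.append(cv2.resize(s['img'][v-50:v+50,u-50:u+50],(400,400),interpolation=2))
cv2.imwrite('pics/s3.png',np.hstack(out))
```

```text
[ 0.55109938 -0.02822549  0.13574334] jaw -19.784642552067687 [ 0.60351353  1.05249916 -2.70762233]
top 13 wings 11 54.16989273030374 [[0.576, 0.038, 0.122], [0.573, 0.038, 0.117], [0.572, 0.035, 0.123], [0.572, 0.032, 0.122], [0.571, 0.038, 0.116], [0.57, 0.035, 0.119], [0.57, 0.032, 0.12], [0.569, 0.035, 0.108], [0.568, 0.032, 0.109], [0.566, 0.029, 0.122], [0.565, 0.026, 0.109]]
270 189
scene 783 wings 63 70.13255693236316 [[0.573, 0.04, 0.12], [0.571, 0.034, 0.12], [0.574, 0.033, 0.121], [0.576, 0.036, 0.12], [0.576, 0.041, 0.118], [0.571, 0.028, 0.12], [0.575, 0.027, 0.122], [0.575, 0.032, 0.119], [0.578, 0.032, 0.12], [0.58, 0.035, 0.119], [0.573, 0.025, 0.119], [0.575, 0.027, 0.118], [0.576, 0.03, 0.117], [0.576, 0.035, 0.114], [0.58, 0.034, 0.116], [0.575, 0.022, 0.118], [0.575, 0.027, 0.115], [0.577, 0.029, 0.114], [0.579, 0.032, 0.114], [0.579, 0.036, 0.111], [0.577, 0.023, 0.115], [0.577, 0.03, 0.11], [0.577, 0.035, 0.107], [0.58, 0.035, 0.109]]
269 194
```

View pics/s3.png

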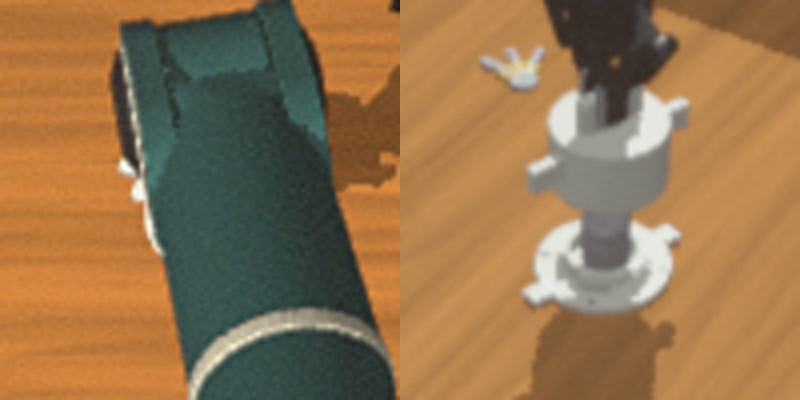

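Cap is held level, wings (540,172) and (680,110) in line with the tabs (540,293) and (668,235). I fit circles to get the axis offset.

Run:
```python
from h import *
import pickle
from scipy.optimize import least_squares
def fit(p,r,c0):
    f=least_squares(lambda c:np.hypot(*(p-c).T)-r,c0,loss='soft_l1',f_scale=.001); return f.x,np.median(abs(f.fun))
C=np.array([.5535,-.0285])
for n in('top','scene'):
    s=pickle.load(open(n+'0.pkl','rb')); W=cloud(s)
    m=near(W,C,.08,.003,.04)&(cv2.cvtColor(s['img'],cv2.COLOR_BGR2HSV)[...,1]<70)
    c=max(cv2.findContours(m.astype(np.uint8),0,1)[0],key=cv2.contourArea)[:,0]
    p=np.array([plane(s,u,v,.006)[:2] for u,v in c]); q=p-C; a=np.degrees(np.arctan2(q[:,1],q[:,0]))
    k=(abs((a-70+90)%180-90)>17); 
    if n=='scene': k&=q@(np.array(s['position'])[:2]-C)>-.005
    print(n,'dock',fit(p[k],.0495,C),k.sum())
s=pickle.load(open('scene3.pkl','rb')); W=cloud(s); T=np.array([.5511,-.0282])
m=near(W,T,.055,.083,.128); p=W[m][:,:2]; q=p-T; a=np.degrees(np.arctan2(q[:,1],q[:,0]))
k=(abs((a-70+90)%180-90)>14)&(np.hypot(*q.T)<.048)&(np.hypot(*q.T)>.034)
print('cap skirt',fit(p[k],.042,T),k.sum())
# same-camera check: skirt of the original cap pose, pod in the cup
m=near(W,C,.03,.055,.08); p=W[m]; print('z of pod-ish',len(p))
sp=pickle.load(open('scene0.pkl','rb')); W=cloud(sp); m=near(W,C,.034,.0165,.022); print('rim pts',W[m].mean(0))
```

```text
top dock (array([ 0.55251809, -0.02877316]), np.float64(0.0019264572428997137)) 73
scene dock (array([ 0.55407811, -0.02868051]), np.float64(0.0011554104403855327)) 38
cap skirt (array([ 0.55354302, -0.02163427]), np.float64(0.0010714686272646178)) 310
z of pod-ish 0
rim pts [ 0.55406018 -0.02949145  0.01927715]
```

Run:
```python
from h import *
import pickle
s=pickle.load(open('scene3.pkl','rb')); W=cloud(s); T=np.array([.5541,-.0287])
white=cv2.cvtColor(s['img'],cv2.COLOR_BGR2HSV)[...,1]<70
d=np.array([np.cos(np.radians(70)),np.sin(np.radians(70))])
for nm,z0,z1,W_ in(('wings',.096,.124,W),('tabs',.002,.010,W)):
    p=W_[near(W_,T,.09,z0,z1)&white][:,:2]-T; a=np.sort(p@d); pr=p@[-d[1],d[0]]
    print(nm,'along',a[:6].round(4),a[-6:].round(4),'perp of ends +',pr[p@d>.055].mean(),'-',pr[p@d<-.05].mean())
p=W[near(W,T,.06,.128,.136)&white]; print('cap top z',np.median(p[:,2]),len(p))
```

```text
wings along [-0.0615 -0.0613 -0.061  -0.0608 -0.0602 -0.06  ] [0.0684 0.0687 0.0696 0.0706 0.0714 0.0727] perp of ends + -0.0002537828226641521 - -0.0004829895595702348
tabs along [-0.0649 -0.0644 -0.0632 -0.0625 -0.062  -0.0614] [0.0603 0.0611 0.0623 0.0623 0.0634 0.0642] perp of ends + -0.001160211771050993 - 0.0009651488330781185
cap top z 0.1319142118120744 319
```

Call:
{"fn": "play_rows", "kwargs": {"targets": [0, 0, 0, -1, -3, 0, 5, 0, 0, 0, -1, -2.7, 0, 5, 0, 0, 0, 0, 0, -10, 5, 0, 0, 0, 0, 0, -12, 5, 0, 0, 0, 0, 0, -12, 5, 0, 0, 0, 0, 0, -10, 5, 0, 0, 0, 0, 0, -8, 5, 0, 0, 0, 0, 0, -4, 5, 0, 0, 0, 0, 0, 0, 5, 0, 0, 0, 0, 0, 0, 5]}}

```text
time_s: 14.2
position: [0.5493, -0.0344, 0.08]
tcp_rot: [2.571, 1.806, 0.0]
ft_force: [-0.2, 0.4, -2.2]
grip_width: 0.0111
```

Run:
```python
from h import *
st=manip.state(); print(st['position'],st['ft_force'])
s=snap('scene'); W=cloud(s); T=np.array([.5541,-.0287]); dz=st['position'][2]-.056-.001
white=cv2.cvtColor(s['img'],cv2.COLOR_BGR2HSV)[...,1]<70
for nm,a,z0,z1 in(('wings',70,dz+.017,dz+.046),('tabs',70,.002,.010)):
    d=np.array([np.cos(np.radians(a)),np.sin(np.radians(a))])
    p=W[near(W,T,.09,z0,z1)&white][:,:2]-T; a=np.sort(p@d); pr=p@[-d[1],d[0]]
    print(nm,'along',a[:4].round(4),a[-4:].round(4),'perp +',pr[p@d>.055].mean(),'-',pr[p@d<-.05].mean())
cv2.imwrite('pics/s4.png',cv2.resize(s['img'][150:240,215:325],(660,540),interpolation=2))
```

```text
[ 0.54934291 -0.0344356   0.07999197] [-0.20385122  0.3830963  -2.22156661]
wings along [-0.0688 -0.0677 -0.0673 -0.0672] [0.0629 0.0634 0.0639 0.0656] perp + -0.0010240722462153955 - -0.0009416219716429202
tabs along [-0.0648 -0.0636 -0.0636 -0.0633] [0.0615 0.0623 0.0631 0.0642] perp + -0.002145202935019138 - 0.0009691028191870447
```

View pics/s4.png

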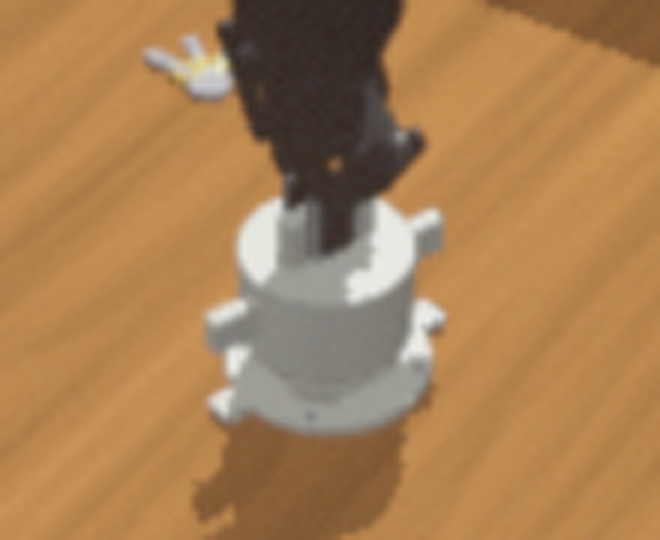

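The wings at (228,322) and (430,230) line up with the tabs. I apply a 1 mm correction and lower gently.

Call:
{"fn": "play_rows", "kwargs": {"targets": [0, 0, 0, 0, 1.2, 0, 5, 0, 0, 0, 0, 0, -2, 5, 0, 0, 0, 0, 0, -2, 5, 0, 0, 0, 0, 0, -2, 5, 0, 0, 0, 0, 0, -2, 5, 0, 0, 0, 0, 0, -1, 5, 0, 0, 0, 0, 0, 0, 5]}}

```text
time_s: 14.95
position: [0.5491, -0.0333, 0.0706]
tcp_rot: [-2.571, -1.806, 0.0]
ft_force: [0.1, -0.4, -1.1]
grip_width: 0.0112
```

Call:
{"fn": "play_rows", "kwargs": {"targets": [0, 0, 0, 0, 0, -2, 5, 0, 0, 0, 0, 0, -2, 5, 0, 0, 0, 0, 0, -2, 5, 0, 0, 0, 0, 0, -1.5, 5, 0, 0, 0, 0, 0, 0, 5, 0, 0, 0, 0, 0, 0, 5]}}

```text
time_s: 15.55
position: [0.5491, -0.0333, 0.0632]
tcp_rot: [-2.571, -1.806, 0.0]
ft_force: [0.2, 0.6, -2.5]
grip_width: 0.0108
```

Call:
{"fn": "play_rows", "kwargs": {"targets": [0, 0, 0, 0, 0, 0, 40, 0, 0, 0, 0, 0, 0, 40, 0, 0, 0, 0, 0, 0, 40, 0, 0, 0, 0, 0, 0, 40, 0, 0, 0, 0, 0, 15, 40, 0, 0, 0, 0, 0, 25, 40, 0, 0, 0, 0, 0, 25, 40, 0, 0, 0, 0, 0, 5, 40]}}

```text
time_s: 16.35
position: [0.5505, -0.0332, 0.1369]
tcp_rot: [2.568, 1.804, 0.005]
ft_force: [-0.2, 1.0, -0.6]
grip_width: 0.0398
```

```bash
cat > chk.py <<'E'
from h import *
st=manip.state(); r=R.from_rotvec(st['tcp_rot']).as_matrix(); print(st['time_s'],st['position'],'jaw',np.degrees(np.arctan2(r[1,1],r[0,1])),st['qpos'][6])
s=snap('scene'); W=cloud(s); T=np.array([.5541,-.0287])
white=cv2.cvtColor(s['img'],cv2.COLOR_BGR2HSV)[...,1]<70
p=W[near(W,T,.085,.022,.052)&white]; q=p[:,:2]-T; k=np.hypot(*q.T)>.05; print('wing ang',axis_ang(q[k]),'mean',(p[k].mean(0)),'wing top z',np.percentile(p[k][:,2],95))
p=W[near(W,T,.04,.05,.066)&white]; print('cap top z (58 if seated)',np.median(p[:,2])); p=W[near(W,T,.03,.075,.1)&white]; print('fin top z (84)',np.percentile(p[:,2],90),len(p),axis_ang(p[:,:2]))
E
python3 chk.py
```

```text
16.35 [ 0.55054193 -0.03322053  0.13690953] jaw -19.820986198308958 -0.49712548113304106
wing ang 70.04833285074724 mean [ 0.55138471 -0.03770411  0.04077921] wing top z 0.04869348160663238
cap top z (58 if seated) 0.058637375341371034
fin top z (84) 0.08570945240431908 82 68.12162832496935
```

Cap is fully seated (top 58.6 mm, wings at 70°). Next: close the fingers, swing to the wing's counter-clockwise side and go down.

Call:
{"fn": "play_rows", "kwargs": {"targets": [0, 0, 0.06, -1, 6, 0, 0, 0, 0, 0.06, -1, 6, 0, 0, 0, 0, 0.06, -1, 6, 0, 0, 0, 0, 0.06, -1, 6, 0, 0, 0, 0, 0.06, -1, 6, 0, 0, 0, 0, 0.06, -1, 6, 0, 0, 0, 0, 0.06, -1, 6, 0, 0, 0, 0, 0.06, -1, 6, 0, 0, 0, 0, 0.06, -2, 7, 0, 0, 0, 0, 0.07, -2, 7, 0, 0, 0, 0, 0, 0, 0, 0, 0, 0, 0, 0, 0, 0, -15, 0, 0, 0, 0, 0, 0, -20, 0, 0, 0, 0, 0, 0, -20, 0, 0, 0, 0, 0, 0, -20, 0, 0, 0, 0, 0, 0, -15, 0, 0, 0, 0, 0, 0, -12, 0, 0, 0, 0, 0, 0, -7, 0, 0, 0, 0, 0, 0, 0, 0]}}

```text
time_s: 18.3
position: [0.5368, 0.0287, 0.0235]
tcp_rot: [-1.91, -2.494, 0.001]
ft_force: [-0.6, -1.0, -0.1]
grip_width: -0.0003
```

Run:
```python
from h import *
exec(open('chk.py').read())
print(st['ft_force'],st['grip_width'])
q=(st['position'][:2]-T); a0=np.degrees(np.arctan2(q[1],q[0])); print('theta',a0,'rad',np.hypot(*q))
p0=q*1e3
for a in np.arange(100,-26,-5.):
    p1=60*np.array([np.cos(np.radians(a)),np.sin(np.radians(a))]); print(a,(p1-p0).round(1)); p0=p1
cv2.imwrite('pics/s5.png',cv2.resize(s['img'][150:240,215:325],(660,540),interpolation=2))
```

```text
18.3 [0.53681342 0.02868803 0.0235457 ] jaw 15.10732474585002 -0.16539175807099216
wing ang 71.44339164153553 mean [ 0.55087163 -0.036036    0.04109587] wing top z 0.04950440749620703
cap top z (58 if seated) 0.05851760485164481
fin top z (84) 0.08506571837426943 85 69.63208125770952
[-0.60139816 -0.95548692 -0.10600324] -0.0002829749866659774
theta 106.7635010818349 rad 0.05993506238088232
100.0 [6.9 1.7]
95.0 [5.2 0.7]
90.0 [5.2 0.2]
85.0 [ 5.2 -0.2]
80.0 [ 5.2 -0.7]
75.0 [ 5.1 -1.1]
70.0 [ 5.  -1.6]
65.0 [ 4.8 -2. ]
60.0 [ 4.6 -2.4]
55.0 [ 4.4 -2.8]
50.0 [ 4.2 -3.2]
45.0 [ 3.9 -3.5]
40.0 [ 3.5 -3.9]
35.0 [ 3.2 -4.2]
30.0 [ 2.8 -4.4]
25.0 [ 2.4 -4.6]
20.0 [ 2.  -4.8]
15.0 [ 1.6 -5. ]
10.0 [ 1.1 -5.1]
5.0 [ 0.7 -5.2]
0.0 [ 0.2 -5.2]
-5.0 [-0.2 -5.2]
-10.0 [-0.7 -5.2]
-15.0 [-1.1 -5.1]
-20.0 [-1.6 -5. ]
-25.0 [-2.  -4.8]
```

View pics/s5.png

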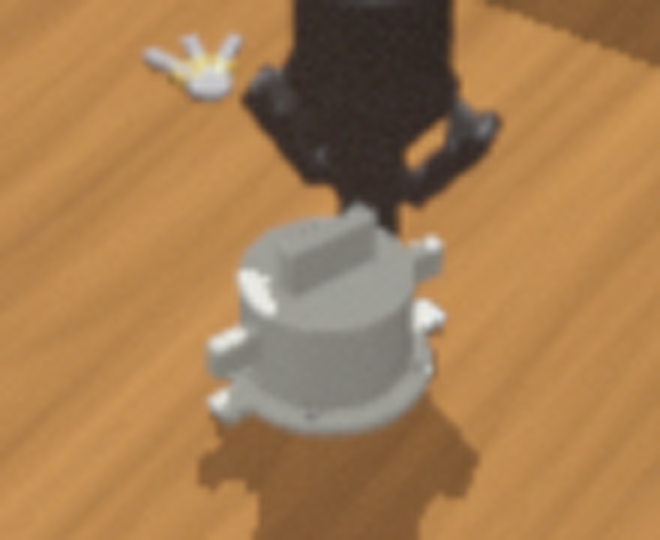

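The cap is seated and free, with the closed fingers behind the left wing at (430,255). Starting the swing.

Call:
{"fn": "play_rows", "kwargs": {"targets": [0, 0, -0.11, 6.9, 1.7, 0, 0, 0, 0, -0.087, 5.2, 0.7, 0, 0, 0, 0, -0.087, 5.2, 0.2, 0, 0, 0, 0, -0.087, 5.2, -0.2, 0, 0, 0, 0, -0.087, 5.2, -0.7, 0, 0, 0, 0, -0.087, 5.1, -1.1, 0, 0, 0, 0, -0.087, 5, -1.6, 0, 0, 0, 0, -0.087, 4.8, -2, 0, 0, 0, 0, -0.087, 4.6, -2.4, 0, 0, 0, 0, 0, 0, 0, 0, 0]}}

```text
time_s: 19.35
position: [0.5852, 0.0232, 0.0251]
tcp_rot: [2.736, 1.543, 0.002]
ft_force: [-0.8, 0.7, 0.4]
grip_width: 0.0002
```

```bash
python3 chk.py
```

```text
19.35 [0.58517716 0.02323835 0.02511351] jaw -31.167774579632916 -0.7976539685189626
wing ang 42.512873340916684 mean [ 0.56459496 -0.02199775  0.04114438] wing top z 0.04849099686122067
cap top z (58 if seated) 0.05848127019444321
fin top z (84) 0.0861715903823829 89 39.87840649426127
```

Call:
{"fn": "play_rows", "kwargs": {"targets": [0, 0, -0.087, 4.4, -2.8, 0, 0, 0, 0, -0.087, 4.2, -3.2, 0, 0, 0, 0, -0.087, 3.9, -3.5, 0, 0, 0, 0, -0.087, 3.5, -3.9, 0, 0, 0, 0, -0.087, 3.2, -4.2, 0, 0, 0, 0, -0.087, 2.8, -4.4, 0, 0, 0, 0, -0.087, 2.4, -4.6, 0, 0, 0, 0, -0.087, 2, -4.8, 0, 0, 0, 0, -0.087, 1.6, -5, 0, 0, 0, 0, -0.087, 1.1, -5.1, 0, 0, 0, 0, -0.087, 0.7, -5.2, 0, 0, 0, 0, -0.087, 0.2, -5.2, 0, 0, 0, 0, 0, 0, 0, 0, 0]}}

```text
time_s: 20.7
position: [0.6142, -0.0288, 0.0246]
tcp_rot: [-3.141, 0.023, -0.0]
ft_force: [0.5, 0.5, -0.6]
grip_width: -0.0
```

Call:
{"fn": "play_rows", "kwargs": {"targets": [0, 0, -0.05, -0.1, -2.6, 0, 0, 0, 0, -0.05, -0.1, -2.6, 0, 0, 0, 0, -0.05, -0.3, -2.6, 0, 0, 0, 0, -0.04, -0.4, -2, 0, 0, 0, 0, 0, 0, 0, 0, 0]}}

```text
time_s: 21.2
position: [0.6134, -0.0383, 0.0244]
tcp_rot: [-3.125, 0.319, -0.0]
ft_force: [0.6, 1.0, 1.3]
grip_width: 0.0001
```

```bash
python3 chk.py
```

```text
21.2 [ 0.61339383 -0.03828887  0.02442165] jaw -101.67467399450895 -1.6921150587057985
wing ang 158.60166381267874 mean [ 0.59806193 -0.04577613  0.04129183] wing top z 0.050391943210442346
cap top z (58 if seated) 0.05888798817468999
fin top z (84) 0.0855543514404781 62 149.42961262617754
```

Call:
{"fn": "play_rows", "kwargs": {"targets": [0, 0, -0.03, -0.3, -1.5, 0, 0, 0, 0, -0.03, -0.3, -1.5, 0, 0, 0, 0, -0.03, -0.4, -1.5, 0, 0, 0, 0, 0, 0, 0, 0, 0]}}

```text
time_s: 21.65
position: [0.6123, -0.0431, 0.0242]
tcp_rot: [3.107, -0.465, -0.0]
ft_force: [0.2, 1.2, 0.5]
grip_width: -0.0001
```

Call:
{"fn": "play_rows", "kwargs": {"targets": [0, 0, -0.02, -0.3, -1, 0, 0, 0, 0, -0.02, -0.3, -1, 0, 0, 0, 0, 0, 0, 0, 0, 0]}}

```text
time_s: 21.95
position: [0.6117, -0.045, 0.0242]
tcp_rot: [3.097, -0.526, -0.0]
ft_force: [0.1, -0.1, 0.6]
grip_width: -0.0002
```

Call:
{"fn": "play_rows", "kwargs": {"targets": [0, 0, -0.02, -0.3, -1, 0, 0, 0, 0, -0.02, -0.3, -1, 0, 0, 0, 0, 0, 0, 0, 0, 0]}}

```text
time_s: 22.25
position: [0.6113, -0.0469, 0.0243]
tcp_rot: [-3.086, 0.588, -0.0]
ft_force: [1.4, 2.1, 1.1]
grip_width: 0.0
```

```bash
python3 chk.py
```

```text
22.25 [ 0.61133778 -0.04693087  0.0243212 ] jaw -111.57042316966361 -1.8179647975874078
wing ang 152.12643915613847 mean [ 0.59933878 -0.05254151  0.04127565] wing top z 0.04922332743026584
cap top z (58 if seated) 0.05852384139173855
fin top z (84) 0.08653804307308532 41 142.15052706381312
```

Call:
{"fn": "play_rows", "kwargs": {"targets": [0, 0, 0, -0.3, -1, 0, 0, 0, 0, 0, -0.3, -1, 0, 0, 0, 0, 0, 0, 0, 0, 0]}}

```text
time_s: 22.6
position: [0.6108, -0.049, 0.0244]
tcp_rot: [-3.086, 0.586, -0.001]
ft_force: [2.0, 2.6, 1.1]
grip_width: -0.0003
```

Call:
{"fn": "play_rows", "kwargs": {"targets": [0, 0, 0, -0.4, -1, 0, 0, 0, 0, 0, -0.4, -1, 0, 0, 0, 0, 0, 0, 0, 0, 0]}}

```text
time_s: 22.9
position: [0.6105, -0.0504, 0.0246]
tcp_rot: [-3.086, 0.585, -0.002]
ft_force: [4.6, 5.0, 2.5]
grip_width: 0.0003
```

Call:
{"fn": "play_rows", "kwargs": {"targets": [0, 0, 0, -0.4, -1, 0, 0, 0, 0, 0, -0.4, -1, 0, 0, 0, 0, 0, 0, 0, 0, 0]}}

```text
time_s: 23.2
position: [0.6091, -0.0529, 0.0244]
tcp_rot: [-3.086, 0.586, -0.0]
ft_force: [1.8, 3.7, 2.8]
grip_width: 0.0001
```

```bash
python3 chk.py
```

```text
23.2 [ 0.60908894 -0.05286889  0.02439414] jaw -111.49783198630915 -1.8069426944895703
wing ang 147.0031585309551 mean [ 0.59839322 -0.05769195  0.0419471 ] wing top z 0.05042033932270968
cap top z (58 if seated) 0.059466226656331056
fin top z (84) 0.08722602019007519 31 140.22315278967488
```

Run:
```python
from h import *
s=snap('scene'); t=snap('top')
cv2.imwrite('pics/s6.png',np.hstack([cv2.resize(s['img'][150:240,215:325],(480,393),interpolation=2),cv2.resize(t['img'][155:225,235:305],(300,393),interpolation=2)]))
```

```text
(no output)
```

View pics/s6.png

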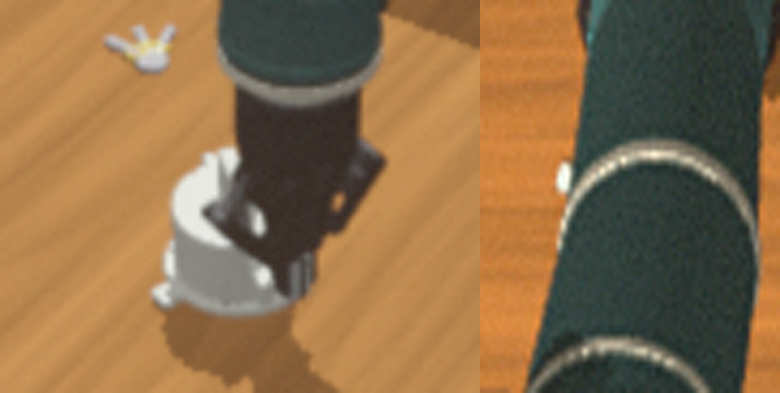

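Gripper hides the wing, so I back off, rise and look.

Call:
{"fn": "play_rows", "kwargs": {"targets": [0, 0, 0, 2, 4, 0, 0, 0, 0, 0, 3, 6, 0, 0, 0, 0, 0, 5, 8, 0, 0, 0, 0, 0, 0, 0, 20, 0, 0, 0, 0, 0, 0, 30, 0, 0, 0, 0, 0, 0, 30, 0, 0, 0, 0, 0, 20, 30, 0, 0, 0, 0, 0, 30, 0, 0, 0, 0, 0, 0, 30, 0, 0, 0, 0, 0, 0, 30, 0, 0, 0, 0, 0, 0, 30, 0, 0, 0, 0, 0, 0, 10, 0, 0]}}

```text
time_s: 24.55
position: [0.6186, 0.1196, 0.1341]
tcp_rot: [-3.087, 0.579, 0.001]
ft_force: [-0.3, 1.1, 0.4]
grip_width: -0.0001
```

Run:
```python
from h import *
exec(open('chk.py').read())
cv2.imwrite('pics/s7.png',cv2.resize(s['img'][150:240,215:325],(660,540),interpolation=2))
```

```text
24.55 [0.61862569 0.1195976  0.13405526] jaw -111.26121947856932 -2.1125204673234355
wing ang 141.11656066126307 mean [ 0.58359566 -0.05703156  0.0413701 ] wing top z 0.049233341977182335
cap top z (58 if seated) 0.05932356988436838
fin top z (84) 0.08648848918025953 71 142.67930615381786
```

View pics/s7.png

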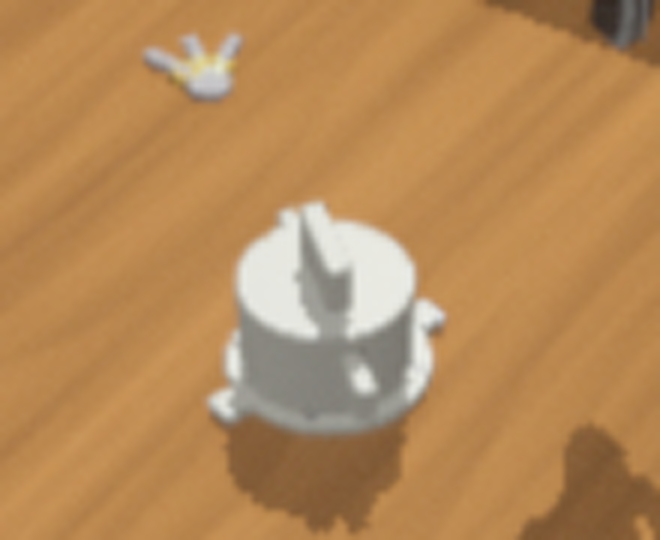

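The wings at (365,372) and (288,215) are now at about 141.5°. That is roughly 108° of turn, and the cap is still seated. To confirm the stop, I push the opposite wing with a squarer contact.

Call:
{"fn": "play_rows", "kwargs": {"targets": [0, 0, -0.03, -13.3, -13.9, 1, 0, 0, 0, -0.03, -13.3, -13.9, 1, 0, 0, 0, -0.03, -13.3, -13.9, 1, 0, 0, 0, -0.03, -13.3, -13.9, 1, 0, 0, 0, -0.03, -13.3, -13.9, 1, 0, 0, 0, -0.03, -13.3, -13.9, 1, 0, 0, 0, -0.03, -13.3, -13.9, 1, 0, 0, 0, -0.03, -13.3, -13.9, 1, 0, 0, 0, -0.03, -13.3, -13.9, 1, 0, 0, 0, -0.03, -13.3, -13.9, 1, 0, 0, 0, 0, 0, 0, 0, 0]}}

```text
time_s: 25.7
position: [0.4846, -0.0263, 0.1444]
tcp_rot: [2.961, -1.047, -0.0]
ft_force: [-0.3, -0.3, -0.7]
grip_width: -0.0001
```

Call:
{"fn": "play_rows", "kwargs": {"targets": [0, 0, 0, 1, 3, -20, 0, 0, 0, 0, 0, 0, -25, 0, 0, 0, 0, 0, 0, -25, 0, 0, 0, 0, 0, 0, -20, 0, 0, 0, 0, 0, 0, -15, 0, 0, 0, 0, 0, 0, -11, 0, 0, 0, 0, 0, 0, 0, 0]}}

```text
time_s: 26.4
position: [0.4865, -0.021, 0.0272]
tcp_rot: [2.964, -1.04, -0.003]
ft_force: [-0.0, 0.2, 0.7]
grip_width: -0.0001
```

Call:
{"fn": "play_rows", "kwargs": {"targets": [0, 0, 0, 2, 2.5, 0, 0, 0, 0, 0, 2, 2.5, 0, 0, 0, 0, 0, 2, 2.5, 0, 0, 0, 0, 0, 0, 0, 0, 0]}}

```text
time_s: 26.8
position: [0.4937, -0.0128, 0.0287]
tcp_rot: [-2.964, 1.039, -0.001]
ft_force: [-0.4, -0.6, -0.5]
grip_width: -0.0003
```

Call:
{"fn": "play_rows", "kwargs": {"targets": [0, 0, 0, 1.2, 1.5, 0, 0, 0, 0, 0, 1.2, 1.5, 0, 0, 0, 0, 0, 0, 0, 0, 0]}}

```text
time_s: 27.1
position: [0.4956, -0.0102, 0.0283]
tcp_rot: [-2.964, 1.04, -0.0]
ft_force: [-0.2, 0.7, -0.2]
grip_width: 0.0001
```

Call:
{"fn": "play_rows", "kwargs": {"targets": [0, 0, 0, 1, 1.3, 0, 0, 0, 0, 0, 1, 1.3, 0, 0, 0, 0, 0, 0, 0, 0, 0]}}

```text
time_s: 27.4
position: [0.4968, -0.0082, 0.0282]
tcp_rot: [2.963, -1.041, -0.002]
ft_force: [-5.8, -4.3, 4.7]
grip_width: -0.0001
```

Call:
{"fn": "play_rows", "kwargs": {"targets": [0, 0, 0, 0.7, 0.9, 0, 0, 0, 0, 0, 0.7, 0.9, 0, 0, 0, 0, 0, 0, 0, 0, 0]}}

```text
time_s: 27.7
position: [0.4973, -0.0071, 0.028]
tcp_rot: [2.962, -1.042, -0.004]
ft_force: [-10.4, -7.4, 8.6]
grip_width: 0.0001
```

Call:
{"fn": "play_rows", "kwargs": {"targets": [0, 0, 0, 0.7, 0.9, 0, 0, 0, 0, 0, 0.7, 0.9, 0, 0, 0, 0, 0, 0, 0, 0, 0]}}

```text
time_s: 28.0
position: [0.4976, -0.006, 0.0277]
tcp_rot: [2.96, -1.042, -0.007]
ft_force: [-16.0, -11.5, 12.1]
grip_width: -0.0
```

Resistance rises stiffly to about 20 N with hardly any motion, against about 1 N to turn freely. The wings are at the stop. Backing off and retreating.

Call:
{"fn": "play_rows", "kwargs": {"targets": [0, 0, 0, -2, -2.5, 0, 0, 0, 0, 0, -3, -4, 0, 0, 0, 0, 0, -5, -5, 0, 0, 0, 0, 0, 0, 0, 20, 0, 0, 0, 0, 0, 0, 30, 0, 0, 0, 0, 0, 0, 30, 0, 0, 0, 0.02, 0, -30, 30, 0, 0, 0, 0.02, 0, -30, 10, 0, 0, 0, 0.02, 0, -30, 0, 0, 0, 0, 0.02, 0, -30, 0, 0, 0, 0, 0.02, 0, -30, 0, 0, 0, 0, 0.02, 0, -30, 0, 0, 0, 0, 0, 0, 0, 0, 0]}}

```text
time_s: 29.3
position: [0.4894, -0.1998, 0.1484]
tcp_rot: [3.018, -0.867, 0.001]
ft_force: [0.3, 0.5, -0.9]
grip_width: -0.0001
```

Run:
```python
from h import *
exec(open('chk.py').read())
t=snap('top')
cv2.imwrite('pics/s8.png',np.hstack([cv2.resize(s['img'],(400,300)),cv2.resize(t['img'][150:225,220:320],(400,300),interpolation=2)]))
```

```text
29.3 [ 0.48936638 -0.19975478  0.14836603] jaw -122.05053465102851 -1.6793692670123597
wing ang 140.3295522431993 mean [ 0.58519809 -0.05585431  0.04354202] wing top z 0.049953564223815
cap top z (58 if seated) 0.06087086338705927
fin top z (84) 0.08805572463610319 77 141.32304880853405
```

View pics/s8.png

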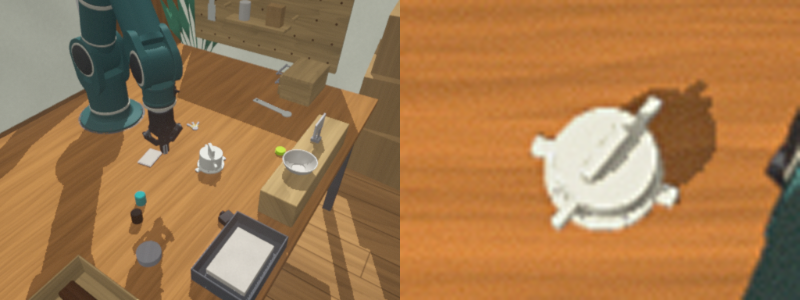

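```bash
cat > tilt.py <<'E'
from h import *
T=np.array([.5541,-.0287])
for n in('scene','top'):
    s=snap(n); W=cloud(s); white=cv2.cvtColor(s['img'],cv2.COLOR_BGR2HSV)[...,1]<70
    p=W[near(W,T,.037,.048,.072)&white]; a=np.c_[p[:,:2]-T,np.ones(len(p))]
    c=np.array([0,0,np.median(p[:,2])])
    for _ in range(8):
        k=abs(p[:,2]-a@c)<.004; c=np.linalg.lstsq(a[k],p[k,2],rcond=None)[0]
    f=W[near(W,T,.03,.076,.1)&white]
    print(n,k.sum(),'slope deg',np.degrees(c[:2]).round(2),'z0',c[2].round(4),'fin',np.percentile(f[:,2],[50,90]).round(4),axis_ang(f[:,:2]).round(1),'foot',np.median(W[near(W,T,.051,-.003,.012)&white][:,2]))
E
python3 tilt.py
```

```text
scene 259 slope deg [-1.42 -3.34] z0 0.0609 fin [0.0854 0.0884] 142.4 foot 0.0062213515442799405
top 240 slope deg [-0.47 -2.78] z0 0.0609 fin [0.0864 0.0897] 140.8 foot 0.006564246046242728
```

The cap is tilted about 3°: its −y side is raised ~2 mm, wedged by the 20 N push. I press the high side down gently.

Call:
{"fn": "play_rows", "kwargs": {"targets": [0, 0, 0, 7.8, 20, -5, 0, 0, 0, 0, 7.8, 20, -5, 0, 0, 0, 0, 7.8, 20, -5, 0, 0, 0, 0, 7.8, 20, -5, 0, 0, 0, 0, 7.8, 20, -5, 0, 0, 0, 0, 7.8, 20, -5, 0, 0, 0, 0, 7.8, 18, -5, 0, 0, 0, 0, 0, 0, -15, 0, 0, 0, 0, 0, 0, -15, 0, 0, 0, 0, 0, 0, -8, 0, 0, 0, 0, 0, 0, 0, 0]}}

```text
time_s: 30.6
position: [0.5442, -0.0569, 0.0745]
tcp_rot: [3.022, -0.86, -0.003]
ft_force: [-0.6, -0.2, 0.8]
grip_width: -0.0003
```

Call:
{"fn": "play_rows", "kwargs": {"targets": [0, 0, 0, 0, 0, -2, 0, 0, 0, 0, 0, 0, -2, 0, 0, 0, 0, 0, 0, 0, 0]}}

```text
time_s: 30.9
position: [0.545, -0.0577, 0.0715]
tcp_rot: [-3.021, 0.861, -0.001]
ft_force: [0.1, 0.9, -0.0]
grip_width: -0.0002
```

Call:
{"fn": "play_rows", "kwargs": {"targets": [0, 0, 0, 0, 0, -1, 0, 0, 0, 0, 0, 0, -1, 0, 0, 0, 0, 0, 0, 0, 0]}}

```text
time_s: 31.2
position: [0.5448, -0.0577, 0.0692]
tcp_rot: [-3.021, 0.861, 0.0]
ft_force: [-0.0, 0.5, 0.2]
grip_width: 0.0
```

Call:
{"fn": "play_rows", "kwargs": {"targets": [0, 0, 0, 0, 0, -1.5, 0, 0, 0, 0, 0, 0, -1.5, 0, 0, 0, 0, 0, 0, -1, 0, 0, 0, 0, 0, 0, 0, 0]}}

```text
time_s: 31.6
position: [0.5447, -0.0577, 0.065]
tcp_rot: [-3.021, 0.861, 0.0]
ft_force: [-0.3, -0.1, 1.0]
grip_width: -0.0001
```

Call:
{"fn": "play_rows", "kwargs": {"targets": [0, 0, 0, 0, 0, -1, 0, 0, 0, 0, 0, 0, -1, 0, 0, 0, 0, 0, 0, 0, 0]}}

```text
time_s: 31.9
position: [0.5448, -0.0577, 0.0631]
tcp_rot: [-3.021, 0.861, 0.0]
ft_force: [-0.0, 0.4, 0.2]
grip_width: -0.0
```

Call:
{"fn": "play_rows", "kwargs": {"targets": [0, 0, 0, 0, 0, -1, 0, 0, 0, 0, 0, 0, -0.5, 0, 0, 0, 0, 0, 0, 0, 0]}}

```text
time_s: 32.2
position: [0.5448, -0.0578, 0.0617]
tcp_rot: [-3.021, 0.861, -0.0]
ft_force: [-0.2, 0.2, 0.6]
grip_width: 0.0
```

```bash
python3 tilt.py
```

```text
scene 160 slope deg [-1.77 -2.67] z0 0.061 fin [0.0852 0.09  ] 116.1 foot 0.005892089939503187Traceback (most recent call last):
  File "tilt.py", line 10, in <module>
    print(n,k.sum(),'slope deg',np.degrees(c[:2]).round(2),'z0',c[2].round(4),'fin',np.percentile(f[:,2],[50,90]).round(4),axis_ang(f[:,:2]).round(1),'foot',np.median(W[near(W,T,.051,-.003,.012)&white][:,2]))
                                                                                    ~~~~~~~~~~~~~^^^^^^^^^^^^^^^^
    return _quantile_unchecked(
        a, q, axis, out, overwrite_input, method, keepdims, weights)
    return _ureduce(a,
                    func=_quantile_ureduce_func,
    ...<5 lines>...
                    overwrite_input=overwrite_input,
                    method=method)
    r = func(a, **kwargs)
    result = _quantile(arr,
                       quantiles=q,
    ...<2 lines>...
                       out=out,
                       weights=wgt)
    slices_having_nans = np.isnan(arr[-1, ...])
                                  ~~~^^^^^^^^^
IndexError: index -1 is out of bounds for axis 0 with size 0
```

Call:
{"fn": "play_rows", "kwargs": {"targets": [0, 0, 0, 0, 0, -0.7, 0, 0, 0, 0, 0, 0, -0.7, 0, 0, 0, 0, 0, 0, 0, 0]}}

```text
time_s: 32.6
position: [0.5447, -0.0576, 0.0602]
tcp_rot: [-3.021, 0.861, 0.0]
ft_force: [0.5, 0.5, -0.2]
grip_width: 0.0004
```

Call:
{"fn": "play_rows", "kwargs": {"targets": [0, 0, 0, 0, 0, -0.7, 0, 0, 0, 0, 0, 0, -0.7, 0, 0, 0, 0, 0, 0, 0, 0]}}

```text
time_s: 32.9
position: [0.5447, -0.0576, 0.0588]
tcp_rot: [-3.021, 0.861, 0.001]
ft_force: [0.2, 1.1, 0.3]
grip_width: 0.0002
```

Call:
{"fn": "play_rows", "kwargs": {"targets": [0, 0, 0, 0, 0, -0.7, 0, 0, 0, 0, 0, 0, 0, 0]}}

```text
time_s: 33.1
position: [0.5448, -0.0576, 0.0582]
tcp_rot: [-3.021, 0.861, 0.0]
ft_force: [-0.0, -0.8, -0.1]
grip_width: 0.0002
```

Call:
{"fn": "play_rows", "kwargs": {"targets": [0, 0, 0, 0, 0, -0.7, 0, 0, 0, 0, 0, 0, -0.7, 0, 0, 0, 0, 0, 0, 0, 0]}}

```text
time_s: 33.4
position: [0.5448, -0.0578, 0.0578]
tcp_rot: [-3.021, 0.861, 0.0]
ft_force: [-9.2, 0.5, 22.4]
grip_width: 0.0002
```

```bash
sed -i "s/('scene','top')/('scene',)/" tilt.py; python3 tilt.py
python3 - <<'E'
from h import *
s=snap('scene'); cv2.imwrite('pics/s9.png',cv2.resize(s['img'][140:230,215:325],(660,540),interpolation=2))
E
```

```text
scene 162 slope deg [-1.53  0.39] z0 0.0591 fin [0.0849 0.0901] 104.2 foot 0.006294631834150022
```

View pics/s9.png

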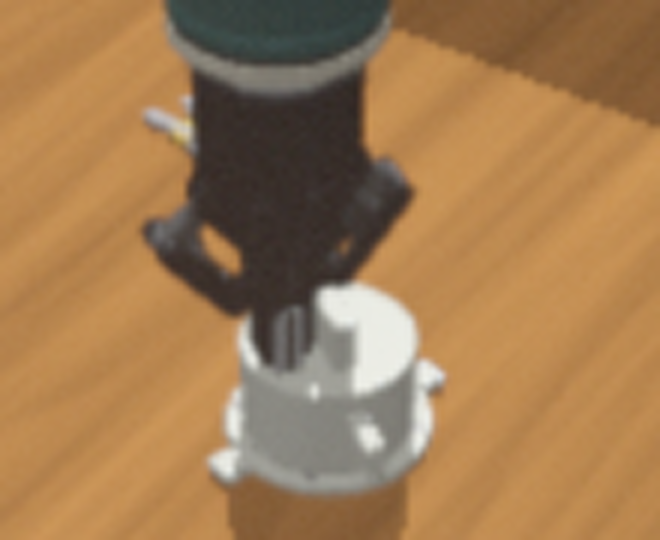

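The cap went down under the fingertip, which now meets 22 N at z = 58 mm. I lift off and re-measure.

Call:
{"fn": "play_rows", "kwargs": {"targets": [0, 0, 0, 0, 0, 4, 0, 0, 0, 0, 0, 0, 20, 0, 0, 0, 0, 0, 0, 30, 0, 0, 0, 0, 0, 0, 30, 0, 0, 0, 0, -6, -20, 0, 0, 0, 0, 0, -8, -28, 0, 0, 0, 0, 0, -8, -28, 0, 0, 0, 0, 0, -8, -28, 0, 0, 0, 0, 0, -8, -28, 0, 0, 0, 0, 0, 0, 0, 0, 0]}}

```text
time_s: 34.5
position: [0.5054, -0.1936, 0.1411]
tcp_rot: [3.018, -0.868, 0.0]
ft_force: [-0.6, -0.2, 0.3]
grip_width: -0.0002
```

```bash
sed -i "s/('scene',)/('scene','top')/" tilt.py; python3 tilt.py; python3 chk.py
```

```text
scene 260 slope deg [-0.19 -0.17] z0 0.0586 fin [0.0842 0.0865] 145.2 foot 0.006077556382284355
top 256 slope deg [1.08 1.63] z0 0.0582 fin [0.0845 0.0885] 143.5 foot 0.007801949813917686
34.6 [ 0.5067223  -0.18989025  0.14082624] jaw -121.87312766162442 -1.6966357461271373
wing ang 142.43490174026348 mean [ 0.58389169 -0.05430745  0.04084781] wing top z 0.047087629718184296
cap top z (58 if seated) 0.058674899080544185
fin top z (84) 0.08602485286040773 71 144.35052001830647
```

Cap is level and seated again (top 58.5 mm), wings near 143°, perhaps a degree or two back. I give it one gentle nudge to the stop, at a few newtons only.

Call:
{"fn": "play_rows", "kwargs": {"targets": [0, 0, -0.01, -4, 12, 0, 0, 0, 0, -0.01, -4, 21, 0, 0, 0, 0, -0.01, -4, 21, 0, 0, 0, 0, -0.01, -4, 21, 0, 0, 0, 0, -0.01, -4, 21, 0, 0, 0, 0, -0.01, 0, 21, 0, 0, 0, 0, -0.01, 0, 21, 0, 0, 0, 0, -0.01, 0, 21, 0, 0, 0, 0, -0.01, 0, 9, 0, 0, 0, 0, 0, 0, 0, 0, 0]}}

```text
time_s: 35.65
position: [0.4869, -0.0201, 0.1409]
tcp_rot: [-2.98, 0.992, 0.0]
ft_force: [-0.5, -0.1, 0.6]
grip_width: -0.0002
```

Call:
{"fn": "play_rows", "kwargs": {"targets": [0, 0, 0, 0, -2, -20, 0, 0, 0, 0, 0, 0, -25, 0, 0, 0, 0, 0, 0, -25, 0, 0, 0, 0, 0, 0, -20, 0, 0, 0, 0, 0, 0, -14, 0, 0, 0, 0, 0, 0, -8, 0, 0, 0, 0, 0, 0, 0, 0, 0, 0, 0, 2, 2.7, 0, 0, 0, 0, 0, 2, 2.7, 0, 0, 0, 0, 0, 1.5, 2, 0, 0, 0, 0, 0, 0, 0, 0, 0]}}

```text
time_s: 36.75
position: [0.4928, -0.0158, 0.0293]
tcp_rot: [-2.979, 0.995, -0.001]
ft_force: [0.6, -0.6, 0.1]
grip_width: 0.0001
```

Call:
{"fn": "play_rows", "kwargs": {"targets": [0, 0, 0, 0.6, 0.8, 0, 0, 0, 0, 0, 0.6, 0.8, 0, 0, 0, 0, 0, 0, 0, 0, 0]}}

```text
time_s: 37.05
position: [0.4936, -0.0146, 0.0289]
tcp_rot: [-2.979, 0.996, -0.0]
ft_force: [0.2, -0.9, -0.4]
grip_width: -0.0001
```

Call:
{"fn": "play_rows", "kwargs": {"targets": [0, 0, 0, 0.5, 0.6, 0, 0, 0, 0, 0, 0.5, 0.6, 0, 0, 0, 0, 0, 0, 0, 0, 0]}}

```text
time_s: 37.35
position: [0.4946, -0.0134, 0.0289]
tcp_rot: [-2.979, 0.996, -0.0]
ft_force: [0.0, 0.2, -0.4]
grip_width: -0.0001
```

Call:
{"fn": "play_rows", "kwargs": {"targets": [0, 0, 0, 0.5, 0.6, 0, 0, 0, 0, 0, 0.5, 0.6, 0, 0, 0, 0, 0, 0, 0, 0, 0]}}

```text
time_s: 37.65
position: [0.4956, -0.0122, 0.0288]
tcp_rot: [-2.979, 0.996, 0.0]
ft_force: [-0.7, -0.5, 0.0]
grip_width: 0.0001
```

Call:
{"fn": "play_rows", "kwargs": {"targets": [0, 0, 0, 0.4, 0.5, 0, 0, 0, 0, 0, 0.4, 0.5, 0, 0, 0, 0, 0, 0, 0, 0, 0]}}

```text
time_s: 37.95
position: [0.4963, -0.0112, 0.0288]
tcp_rot: [-2.98, 0.996, 0.0]
ft_force: [-0.5, 0.2, 1.1]
grip_width: -0.0002
```

Call:
{"fn": "play_rows", "kwargs": {"targets": [0, 0, 0, 0.3, 0.4, 0, 0, 0, 0, 0, 0.3, 0.4, 0, 0, 0, 0, 0, 0, 0, 0, 0]}}

```text
time_s: 38.25
position: [0.4967, -0.0106, 0.0288]
tcp_rot: [2.979, -0.996, -0.001]
ft_force: [-2.9, -1.8, 1.2]
grip_width: -0.0002
```

Call:
{"fn": "play_rows", "kwargs": {"targets": [0, 0, 0, 0.3, 0.4, 0, 0, 0, 0, 0, 0, 0, 0, 0]}}

```text
time_s: 38.45
position: [0.4968, -0.0103, 0.0288]
tcp_rot: [2.979, -0.996, -0.001]
ft_force: [-4.7, -3.0, 2.7]
grip_width: 0.0002
```

```bash
python3 tilt.py 2>/dev/null
```

```text
scene 262 slope deg [ 0.22 -0.2 ] z0 0.0588 fin [0.0842 0.0861] 143.8 foot 0.0063426985365696575
```

At the stop (5.6 N with hardly any motion), and the cap is level. Retreat.

Call:
{"fn": "play_rows", "kwargs": {"targets": [0, 0, 0, -1, -1.3, 0, 0, 0, 0, 0, -3, -4, 0, 0, 0, 0, 0, -5, -5, 0, 0, 0, 0, 0, -4, -4, 0, 0, 0, 0, 0, 0, 0, 20, 0, 0, 0, 0, 0, 0, 30, 0, 0, 0, 0, 0, 0, 30, 0, 0, 0, 0, 0, -30, 30, 0, 0, 0, 0, 0, -30, 20, 0, 0, 0, 0, 0, -30, 0, 0, 0, 0, 0, 0, -30, 0, 0, 0, 0, 0, 0, -30, 0, 0, 0, 0, 0, 0, 0, 0, 0]}}

```text
time_s: 39.85
position: [0.4833, -0.1784, 0.159]
tcp_rot: [2.976, -1.003, 0.001]
ft_force: [0.4, 1.4, -1.5]
grip_width: -0.0001
```

```bash
python3 tilt.py; python3 chk.py
python3 - <<'E'
from h import *
s=snap('scene'); t=snap('top')
cv2.imwrite('pics/s10.png',np.hstack([cv2.resize(s['img'],(400,300)),cv2.resize(t['img'],(400,300))]))
E
```

```text
scene 266 slope deg [0.03 0.09] z0 0.0589 fin [0.0836 0.0861] 143.9 foot 0.006603147755481542
top 254 slope deg [ 1.   -0.08] z0 0.0585 fin [0.0837 0.09  ] 143.6 foot 0.006275702029033936
39.95 [ 0.48377734 -0.17477396  0.15872513] jaw -127.05021705770521 -1.8082989614341893
wing ang 143.01485487402144 mean [ 0.58234968 -0.05308267  0.04134357] wing top z 0.04852892302911762
cap top z (58 if seated) 0.05863890689698914
fin top z (84) 0.08520555473410894 70 144.72756950660633
```

View pics/s10.png

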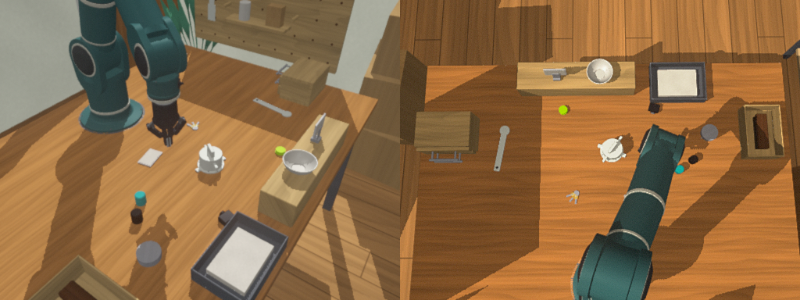

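The cap is level and seated at (210,158), turned about 106°, bystanders untouched. Handing in.

```bash
python3 -c "
from rig import manip
print(manip.sign_off())"
```

```text
the job is handed in; nothing more can be done
None
```

The canister is locked around the pod, and the job was handed in at about 40 s of the 69 s allowed. I stood the steel pod upright in the dock's cup, lowered the cap through the notches and let go of it. I then pushed a wing clockwise to the stop with the closed fingers.

**Tilt, mended:** my first push to confirm the stop went to about 20 N and tilted the cap by roughly 3°. I pressed the raised side down with the fingertips (about 22 N), after which the wings sat 1–2° short. I then nudged a wing back to the stop at about 5.6 N; it gave hardly any further.

**Last checks:**
- **Seating:** the cap's top is 58.5–58.9 mm above the table, against 58 mm when fully seated. It is level in the scene camera; the top camera's noisier fit reads about 1° of slope.
- **Turn:** the wings turned about 106°, against roughly 105° to the stop. My angle readings scatter by about 2°.
- **Surroundings:** the robot is clear of everything. The other things, including the look-alikes, look unmoved in the last picture by eye; the arm hid the ticket holder in the top view, but the scene view shows it in place.

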